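# Spin-check the honing wheel of a gouge sharpener

### The job

The gouge sharpener on the print-room table needs its free-running check: swing the tool rest by its knob fully off the wheel and leave it there, then turn the honing wheel by hand one full turn, either way, to feel that it runs free. Turn it by laying a fingertip lightly on its flat face and carrying it round: the wheel floats on a soft spring and pressed hard it would rub on the tray, so keep the touch gentle. Let go with the wheel standing still, and leave the cup, the ink jar and the bench hook where they are.

Things in the scene. Friction and masses are not known exactly. Their poses are not given: they have to be found in the camera images.
- honer: Fixed grey sharpener base on rubber feet, 225 x 235 mm, 42 mm high. Origin: on the table surface, on the wheel's vertical axis; z up, x and y along the block's sides (it spans x -108 to +118, y -106 to +130 mm). The post of the tool rest, 24 mm thick with a 32 mm collar on top, stands at x +85, y +95 mm of this frame and is 119 mm high.
- tray (a point): Centre of the round tray under the honing wheel, on its axis, 44 mm above the table. The wheel is a horizontal disc, 150 mm across, 22 mm thick, smooth flat grey stone face. The height of the face is not measured and differs each time (spindle shims): 73 to 101 mm above the table; find it by touch or sight.
- wheel (a joint): Wheel angle about its vertical axis, rad, positive anticlockwise from above, no stops; starts within 0.25 of 0. Its bearing drags little (0.012 N m). The wheel floats on a spring: 1 mm down for each 3.5 N, bottom at 3.6 mm; over 12 N counts as rubbing. Friction on fingertips is high: about 4 to 5 N of push carries it round without slip. Let go, it stops within about a second.
- rest (a joint): Swing angle of the tool rest about its post, rad: 0 = its bar points from the post straight over the wheel's axis; grows clockwise seen from above; end stop, fully off the wheel, at 1.7. Starts between 0 and 0.3. Stiff hinge (0.12 N m, about 1 N at the knob), stays where it is left.
- rest_knob (a point): Centre (half-way up) of the upright round black knob at the end of the tool-rest bar: 22 mm in diameter, 36 mm high, its top 162 mm and its underside 126 mm above the table. It is 125 mm from the post's axis. The bar is 18 mm wide, flat steel, its underside 108 mm and its top 118 mm above the table.
- cup: Loose paper cup, 72 mm across at the rim, 90 mm high, origin at the centre of its underside. Leave alone.
- ink: Loose ink jar with black cap, 66 mm in diameter, 85 mm high, origin at the centre of its underside. Leave alone.
- bench_hook: Loose wooden bench hook (board 200 x 150 mm, 36 mm high at its cleat) with a green lino plate on it; origin at the centre of its underside. Leave alone.

How it is judged:
On the way, in this order (a step that is already met when the one before it is completed fails the run):
1. the tool rest is swung off the wheel (joint rest beyond 1.3 rad) (value of joint rest above 1.3 rad), for 0.2 s.
2. with the rest off, the wheel has been turned a full turn (joint wheel beyond 6.0 rad either way) ((value of joint wheel above 6 rad or value of joint wheel below -6 rad) and value of joint rest above 1.3 rad), for 0.1 s.
At the end, for the whole second after the job is handed in: The tool rest is off the wheel (beyond 1.3 rad), the wheel has been turned a full turn (beyond 5.9 rad either way from zero) and stands still (under 0.1 rad/s); cup, ink jar and bench hook are within 30 mm of where they began (value of joint rest above 1.3 rad and (value of joint wheel above 5.9 rad or value of joint wheel below -5.9 rad) and velocity of joint wheel between -0.1 and 0.1 rad/s and distance of each of cup, ink, bench_hook from where it was at the start of the episode below 0.03 m); the robot touches nothing.
It fails at once if the wheel is pressed with more than 12 N, so that it rubs on the tray (contact force between any of the fingers, the arm and wheel above 12 N).
It fails at once if the cup, ink jar or bench hook is shifted by more than 30 mm (distance of any of cup, ink, bench_hook from where it was at the start of the episode above 0.03 m).
It also fails if it takes over 64 s, if anything falls off the work surface, if the arm or the gripper's body presses on something with over 40 N, if the wrist force passes 120 N, or if a joint passes its speed limit or range.

### The arm

A 6-joint arm with a two-finger parallel gripper is mounted at the origin on the work surface. World frame = base frame: x ahead of the robot, y to its left, z up, the work surface at z = 0. Lengths are in m, angles in rad, forces in N, time in s.
With the tool pointing down it reaches from about 0.35 to 0.95 m from the base axis. Payload 17.4 kg.
Tool frame: the origin (TCP) lies between the finger pads; the fingertips stand 17 mm ahead of it and the grasp point (between the pads) lies 2 mm behind it; z points along the fingers, x is the direction in which the jaws open and shut, and the axes are right-handed (so a half turn about z gives the same grasp; the last joint's range is limited). The gripper opens to 93 mm and grips with 3 to 60 N. Pads are 15 mm wide; open, the fingers measure 128 mm over their backs; the gripper's body (75 mm by 188 mm) begins 65 mm behind the grasp point.
Start: joints at [1.285, 0.116, 1.442, -0, 1.584, -0.038], TCP at [0.166, 0.654, 0.236] pointing down, gripper open.
Joint ranges: [-2.83, 2.83], [-0.83, 2.19], [0.07, 2.5], [-1.14, 4.28], [0.01, 3], [-2.97, 2.97]. Speed limits (rad/s): [1.89, 1.89, 2.22, 3.14, 3.14, 3.14].

### API

Orientations are given as a rotation vector (axis times angle).
In Python, from plant import arm gives the robot as it stands.
- The arm moves only by the tool step_arm, never from a script. Its argument "commands" is a list of rows, each a list of 7 numbers: the opening, from -1 (shut) to 1 (fully open), then the shift along the tool's x, y, z in m, then the turn, a rotation vector about the tool's x, y, z in rad. In form: [[hand, dx, dy, dz, ax, ay, az], ...]. A call has 1 to 8 rows; each row shifts and turns the commanded pose from where the row before left it, along the tool's axes as they then stand; what a row does not reach is not made up. A row lasts 1/12 s, in which the tool goes at most 41.7 mm and 7.16 degrees, less where a joint would pass 70% of its speed; a pose out of reach is approached as far as the arm can. A call with a gripper value outside its range is refused whole. The fingers move at their own pace and stop on an object; "force" is the grip in N (left out, the last holds). Time passes only in rows, so rows that do not move let the fingers close. It gives the time, the measured TCP pose, the force and the opening at its end, in the units of the state.
- arm.state(): the state, without advancing time (a new reading comes with each control period).
- arm.get_image(name): name is "scene" or "top"; returns a dict with "image" (400x640x3 uint8, red, green, blue), "fx", "fy", "cx", "cy" (pixels), "rvec" (rotation vector, rad) and "tvec" (3), from world to camera coordinates, as OpenCV has them. Camera axes: x right, y down, z forward; pixel columns grow to the right and rows downward; lengths in m; the calibration is good to about 2 mm. A picture is of the moment at which its call begins. There is no depth.
- arm.sign_off(): hands the job in, once; it reports no verdict.
The state is a dict: "clock": time; "joints": joint angles; "joint_vel": joint speeds; "joint_efforts": joint torques, N m; "tool_pos": TCP position; "ee_rot": TCP orientation; "force": force on the tool from outside, world axes, zero at the start; "ft_torque": the same for the moment, N m; "gripper_width": finger opening in m.
Only numpy, scipy, OpenCV 4.12 (cv2) and the standard library are available. Lean on these libraries where they do the work, as an engineer would, in place of code of your own. Each camera call takes 0.05 s, during which the arm holds its last target. There are 200 camera calls.

## Working session

There is one attempt and no reset: what is moved stays moved. The work goes in short steps, Python scripts to look and compute and a tool call to move; the robot and the scene stay as the last step left them, time stands still between calls to the robot, and variables do not carry over. Pictures are saved under pics/ and viewed, about 8 in all and at most 12, crops included, and the job is handed in when it is done.

Besides the shell and the picture viewer there is one more tool, called after "Request:" as name([rows], argument=value, ...), one row to a line, values as JSON. step_arm: Moves the arm, as the interface text tells. Its arguments: {"type":"object","properties":{"commands":{"type":"array","items":{"type":"array","items":{"type":"number"}}},"force":{"type":"number"}},"required":["commands"]}

```bash
mkdir -p pics; python3 - <<'E'
from plant import arm
import cv2,json,numpy as np
s=arm.state();print(s)
for n in("scene","top"):
    d=arm.get_image(n);cv2.imwrite(f"pics/{n}0.png",d["image"][:,:,::-1])
    print(n,{k:np.round(v,4).tolist() for k,v in d.items() if k!="image"})
E
```

```text
{'clock': 0.0, 'joints': array([ 1.28518979e+00,  1.16491745e-01,  1.44225377e+00,  4.85322524e-07,
        1.58403935e+00, -3.77651702e-02]), 'joint_vel': array([-1.38904777e-04, -1.14655399e-03,  1.37804555e-05, -2.59984640e-04,
       -1.18346570e-03,  5.00945073e-04]), 'joint_efforts': array([-1.57983104e-03, -7.21276903e+01, -6.22603583e+01,  7.79700140e-02,
        2.40081421e-02,  7.52158758e-05]), 'tool_pos': array([0.16551706, 0.65419398, 0.23490844]), 'ee_rot': array([ 2.47843578e+00,  1.92940044e+00, -1.52022729e-03]), 'force': array([ 1.00509111,  0.45002253, -0.04281475]), 'ft_torque': array([ 0.02528354,  0.0509618 , -0.00743613]), 'gripper_width': 0.09293858061788174}
scene {'fx': 381.4651, 'fy': 381.4651, 'cx': 316.6737, 'cy': 202.2941, 'rvec': [2.4719, 0.6795, -0.2002], 'tvec': [-0.485, -0.1427, 1.2323]}
top {'fx': 423.5921, 'fy': 423.5921, 'cx': 325.1988, 'cy': 198.9988, 'rvec': [2.1482, -2.113, 0.218], 'tvec': [0.0196, 0.5672, 0.9676]}
```

View pics/scene0.png

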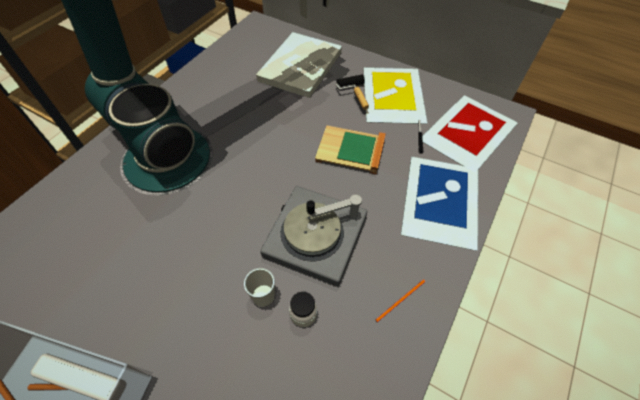

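View pics/top0.png

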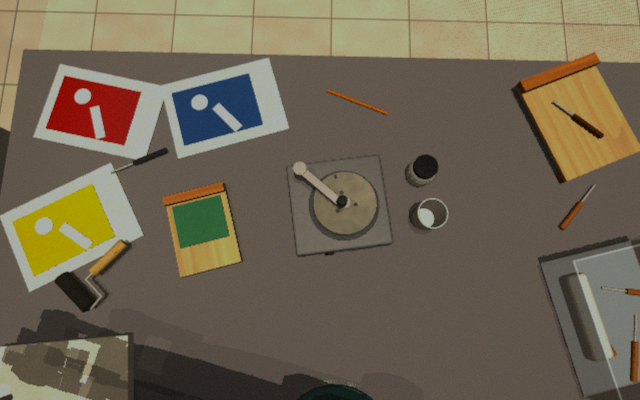

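Both views show the sharpener: in top at about (340,205), with the post at (299,169) and the knob at (342,201). The cup is at (430,214), the ink jar at (423,168) and the bench hook at (202,230). I'll enlarge the sharpener to get finer pixels.

```bash
cat > h.py <<'E'
import numpy as np,cv2
from scipy.spatial.transform import Rotation as R
C={"scene":(381.4651,316.6737,202.2941,[2.4719,.6795,-.2002],[-.485,-.1427,1.2323]),
"top":(423.5921,325.1988,198.9988,[2.1482,-2.113,.218],[.0196,.5672,.9676])}
def hit(n,u,v,z):
    f,cx,cy,r,t=C[n];M=cv2.Rodrigues(np.array(r))[0];o=-M.T@np.array(t)
    d=M.T@np.array([(u-cx)/f,(v-cy)/f,1]);return o+d*(z-o[2])/d[2]
def proj(n,P):
    f,cx,cy,r,t=C[n];K=np.array([[f,0,cx],[0,f,cy],[0,0,1.]])
    return cv2.projectPoints(np.array(P,float).reshape(-1,3),np.array(r),np.array(t),K,None)[0][:,0]
E
python3 - <<'E'
import cv2,numpy as np
from h import *
a=cv2.imread("pics/top0.png")[150:262,280:400];b=cv2.imread("pics/scene0.png")[180:292,255:375]
im=np.hstack([cv2.resize(i,None,fx=3.3,fy=3.3,interpolation=cv2.INTER_CUBIC) for i in(a,b)]);cv2.imwrite("pics/crop.png",im)
for n,u,v,z in[("top",287,167,.042),("top",380,155,.042),("top",393,243,.042),("top",298,256,.042),("top",299,169,.119),("top",342,201,.162),("top",346,204,.087),("scene",311,206,.162),("scene",355,201,.119),("scene",313,228,.087),("top",430,214,.09),("top",425,165,.085)]:print(n,u,v,hit(n,u,v,z).round(4))
E
```

```text
top 287 167 [0.6475 0.1242 0.042 ]
top 380 155 [ 0.6829 -0.1061  0.042 ]
top 393 243 [ 0.4646 -0.1352  0.042 ]
top 298 256 [0.4301 0.0913 0.042 ]
top 299 169 [0.6228 0.0907 0.119 ]
top 342 201 [ 0.5424 -0.0055  0.162 ]
top 346 204 [ 0.5494 -0.019   0.087 ]
scene 311 206 [ 0.5523 -0.0095  0.162 ]
scene 355 201 [0.6283 0.0869 0.119 ]
scene 313 228 [ 0.5662 -0.0235  0.087 ]
top 430 214 [ 0.5289 -0.2137  0.09  ]
top 425 165 [ 0.6474 -0.2068  0.085 ]
```

View pics/crop.png

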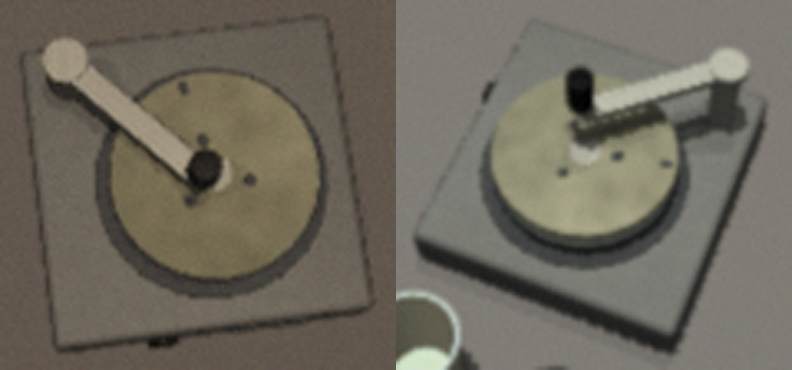

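```bash
python3 - <<'E'
from h import *
from scipy.optimize import least_squares
def T(c,ox):return (c[0]/3.3+280,c[1]/3.3+150) if ox==0 else ((c[0]-396)/3.3+255,c[1]/3.3+180)
obs=[("top",T((22,54),0),(-.0+.118,.130,.042)),("top",T((325,17),0),(.118,-.106,.042)),("top",T((373,303),0),(-.108,-.106,.042)),("top",T((58,348),0),(-.108,.130,.042)),
("top",T((65,60),0),(.085,.095,.119)),("scene",T((729,66),1),(.085,.095,.119)),("scene",T((532,20),1),(-.108,.130,.042)),("scene",T((415,238),1),(-.108,-.106,.042)),("scene",T((766,100),1),(.118,.130,.042))]
th=np.linspace(0,2*np.pi,73)
ext={"top":[T((110,69),0),T((320,279),0)],"scene":[T((490,72),1),T((679,238),1)]}
def w(p,P):
    c,s=np.cos(p[2]),np.sin(p[2]);P=np.atleast_2d(P);return np.c_[p[0]+c*P[:,0]-s*P[:,1],p[1]+s*P[:,0]+c*P[:,1],P[:,2]]
def res(p):
    r=[]
    for n,uv,P in obs:r+=list(proj(n,w(p,P))[0]-uv)
    for n in ext:
        q=proj(n,w(p,np.c_[.075*np.cos(th),.075*np.sin(th),0*th+p[3]]))
        r+=list(q.min(0)-ext[n][0])+list(q.max(0)-ext[n][1])
    return r
o=least_squares(res,[.55,-.022,.15,.087],loss="soft_l1");print(o.x.round(4));print(np.round(o.fun,1))
p=o.x;post=w(p,[.085,.095,0])[0];print("post",post)
k1=hit("top",*T((207,165),0),.160);k2=hit("scene",*T((580,75),1),.162)
for k in(k1,k2):
    d=(k-post)[:2];print("knob",k,np.hypot(*d),np.degrees(np.arctan2(d[1],d[0])))
d=p[:2]-post[:2];a0=np.arctan2(d[1],d[0]);print("axis dir deg",np.degrees(a0))
for s in np.arange(0,1.75,.1):
    a=a0-s;print(round(s,2),(post[:2]+.125*np.array([np.cos(a),np.sin(a)])).round(3))
E
```

```text
[ 0.557  -0.017   0.1511  0.0789]
[-1.6 -2.   0.7 -2.8  1.1  0.5 -1.2  0.3 -0.2 -0.9 -0.9 -0.  -1.9 -1.
 -2.9  0.1  0.5 -0.8 -0.3 -0.5 -0.2 -1.3 -0.8  0.7 -0.9 -0.2]
post [0.62675536 0.089703   0.        ]
knob [ 0.54501015 -0.00716307  0.16      ] 0.12674902639660893 -130.1609983870102
knob [ 0.54681855 -0.00156403  0.162     ] 0.12132421278647407 -131.213706156857
axis dir deg -123.16001854426315
0.0 [ 0.558 -0.015]
0.1 [ 0.548 -0.008]
0.2 [0.539 0.001]
0.3 [0.531 0.01 ]
0.4 [0.523 0.02 ]
0.5 [0.517 0.031]
0.6 [0.511 0.042]
0.7 [0.507 0.054]
0.8 [0.504 0.066]
0.9 [0.502 0.078]
1.0 [0.502 0.091]
1.1 [0.502 0.103]
1.2 [0.504 0.116]
1.3 [0.508 0.128]
1.4 [0.512 0.139]
1.5 [0.518 0.151]
1.6 [0.524 0.161]
1.7 [0.532 0.171]
```

The fit holds together: wheel axis at (0.557,-0.017), knob near (0.546,-0.005), rest about 0.12 rad, face roughly 79 mm high. I'll move over the knob now.

Request:
step_arm([
  [1,-0.027,0.0265,0,0,0,0],
  [1,-0.027,0.0265,0,0,0,0],
  [1,-0.027,0.0265,0,0,0,0],
  [1,-0.027,0.0265,0,0,0,0],
  [1,-0.027,0.0265,0,0,0,0],
  [1,-0.027,0.0265,0,0,0,0],
  [1,-0.027,0.0265,0,0,0,0],
  [1,-0.027,0.0265,0,0,0,0],
])

```text
clock: 0.77
tool_pos: [0.3185, 0.3913, 0.2354]
ee_rot: [2.479, 1.93, -0.0]
force: [0.4, 0.1, -0.1]
gripper_width: 0.0928
```

Request:
step_arm([
  [1,-0.027,0.0265,0,0,0,0],
  [1,-0.027,0.0265,0,0,0,0],
  [1,-0.027,0.0265,0,0,0,0],
  [1,-0.027,0.0265,0,0,0,0],
  [1,-0.027,0.0265,0,0,0,0],
  [1,-0.027,0.0265,0,0,0,0],
  [1,-0.027,0.0265,0,0,0,0],
  [1,-0.027,0.0265,0,0,0,0],
])

```text
clock: 1.43
tool_pos: [0.4711, 0.1297, 0.2356]
ee_rot: [2.479, 1.93, 0.0]
force: [1.4, 0.4, -0.0]
gripper_width: 0.0931
```

Request:
step_arm([
  [1,-0.027,0.0265,0,0,0,0],
  [1,-0.027,0.0265,0,0,0,0],
  [1,-0.027,0.0265,0,0,0,0],
  [1,-0.0275,0.0265,0,0,0,0],
  [1,0,0,0,0,0,-0.12],
  [1,0,0,0,0,0,-0.12],
  [1,0,0,0,0,0,-0.12],
  [1,0,0,0,0,0,-0.12],
])

```text
clock: 2.1
tool_pos: [0.5468, 0.0, 0.2352]
ee_rot: [-1.942, -2.468, 0.001]
force: [0.3, -1.1, -0.1]
gripper_width: 0.0926
```

Request:
step_arm([
  [1,0,0,0,0,0,-0.12],
  [1,0,0,0,0,0,-0.12],
  [1,0,0,0,0,0,-0.12],
  [1,0,0,0,0,0,-0.12],
  [1,0,0,0,0,0,-0.12],
  [1,0,0,0,0,0,-0.03],
  [1,0,0,0,0,0,0],
  [1,0,0,0,0,0,0],
])

```text
clock: 2.77
tool_pos: [0.5467, 0.0004, 0.2354]
ee_rot: [-1.092, -2.945, 0.0]
force: [-0.4, -0.4, 0.5]
gripper_width: 0.0925
```

Request:
step_arm([
  [1,-0.003,-0.005,0.015,0,0,0],
  [1,0,0,0.015,0,0,0],
  [1,0,0,0.015,0,0,0],
  [1,0,0,0.015,0,0,0],
  [1,0,0,0.015,0,0,0],
  [1,0,0,0.013,0,0,0],
  [1,0,0,0,0,0,0],
])

```text
clock: 3.35
tool_pos: [0.5444, -0.0054, 0.1435]
ee_rot: [-1.089, -2.942, 0.002]
force: [-0.5, -0.1, 0.1]
gripper_width: 0.0931
```

Request:
step_arm([
  [-0.6,0,0,0,0,0,0],
  [-0.6,0,0,0,0,0,0],
  [-0.6,0,0,0,0,0,0],
  [-0.6,0,0,0,0,0,0],
  [-0.6,0,0,0,0,0,0],
  [-0.6,0,0,0,0,0,0],
], force=8)

```text
clock: 3.85
tool_pos: [0.546, -0.0053, 0.148]
ee_rot: [1.09, 2.946, 0.0]
force: [-0.5, -0.2, -0.0]
gripper_width: 0.0575
```

```bash
python3 - <<'E'
from plant import arm
import cv2,numpy as np
a=arm.get_image("scene")["image"][130:280,240:400,::-1]
cv2.imwrite("pics/s1.png",cv2.resize(a,None,fx=3.5,fy=3.5));print(arm.state())
E
```

```text
{'clock': 3.9, 'joints': array([-5.65021886e-02, -1.29909709e-01,  1.82909321e+00, -3.53885330e-05,
        1.44201014e+00, -2.48950791e+00]), 'joint_vel': array([ 6.96732131e-04,  2.48927092e-03, -4.92349843e-04, -4.19898825e-06,
        1.80586622e-03,  2.55275134e-04]), 'joint_efforts': array([-3.24312881e-03, -4.97043228e+01, -6.07049990e+01, -7.11486116e-02,
        3.53433879e-02,  9.39489109e-04]), 'tool_pos': array([ 0.54590412, -0.00534692,  0.14791939]), 'ee_rot': array([1.08976324e+00, 2.94610916e+00, 1.31182189e-04]), 'force': array([-0.9548188 , -0.10347651, -0.04780158]), 'ft_torque': array([ 0.04635234,  0.08305738, -0.00244485]), 'gripper_width': 0.053682552295666576}
```

View pics/s1.png

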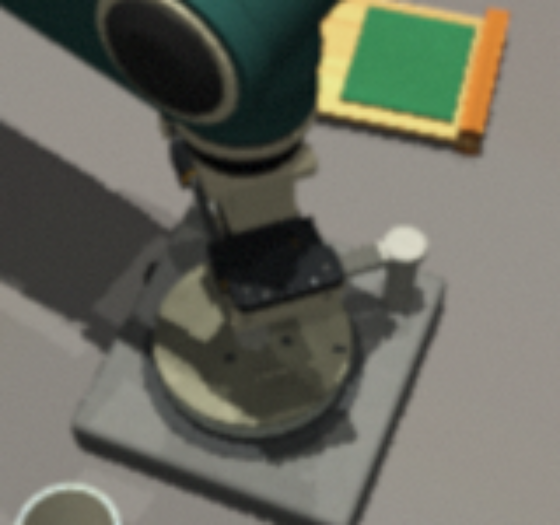

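The hand straddles the knob, with its gripper aligned across the bar (post at crop (405,250)). I'll close on the knob.

Request:
step_arm([
  [-0.9,0,0,0,0,0,0],
  [-0.9,0,0,0,0,0,0],
  [-0.9,0,0,0,0,0,0],
  [-0.9,0,0,0,0,0,0],
  [-0.9,0,0,0,0,0,0],
  [-0.9,0,0,0,0,0,0],
  [-0.9,0,0,0,0,0,0],
], force=8)

```text
clock: 4.48
tool_pos: [0.5458, -0.0054, 0.1477]
ee_rot: [1.09, 2.946, -0.0]
force: [0.2, -0.5, 0.7]
gripper_width: 0.0218
```

Request:
step_arm([
  [-0.9,0.0125,0.0006,0,0,0,0.1],
  [-0.9,0.0125,0.0006,0,0,0,0.1],
  [-0.9,0.0125,0.0006,0,0,0,0.1],
  [-0.9,0.0125,0.0006,0,0,0,0.1],
  [-0.9,0.0125,0.0006,0,0,0,0.1],
  [-0.9,0.0125,0.0006,0,0,0,0.1],
  [-0.9,0.0125,0.0006,0,0,0,0.1],
])

```text
clock: 5.07
tool_pos: [0.5024, 0.0695, 0.1476]
ee_rot: [-2.04, -2.388, 0.003]
force: [-7.4, -1.9, 3.4]
gripper_width: 0.0214
```

Request:
step_arm([
  [-0.9,0.0125,0.0006,0,0,0,0.1],
  [-0.9,0.0125,0.0006,0,0,0,0.1],
  [-0.9,0.0125,0.0006,0,0,0,0.1],
  [-0.9,0.0125,0.0006,0,0,0,0.1],
  [-0.9,0.0125,0.0006,0,0,0,0.1],
  [-0.9,0.0125,0.0006,0,0,0,0.1],
  [-0.9,0.0125,0.0006,0,0,0,0.1],
])

```text
clock: 5.65
tool_pos: [0.5185, 0.1549, 0.1475]
ee_rot: [-2.734, -1.544, 0.003]
force: [-7.4, 2.3, 3.0]
gripper_width: 0.0219
```

Request:
step_arm([
  [-0.9,0.0125,0.0006,0,0,0,0.1],
  [-0.9,0.006,0.0002,0,0,0,0.05],
  [-0.9,0,0,0,0,0,0],
  [-0.9,0,0,0,0,0,0],
  [-0.9,0,0,0,0,0,0],
])

```text
clock: 6.07
tool_pos: [0.5293, 0.17, 0.1475]
ee_rot: [-2.837, -1.342, 0.002]
force: [-8.0, 8.2, 2.6]
gripper_width: 0.022
```

Request:
step_arm([
  [0,0,0,0,0,0,0],
  [0,0,0,0,0,0,0],
  [0,0,0,0,0,0,0],
  [0,0,0,0,0,0,0],
  [0,0,0,0,0,0,0],
  [0,0,0,0,0,0,0],
  [0,0,0,0,0,0,0],
])

```text
clock: 6.65
tool_pos: [0.5301, 0.1688, 0.1476]
ee_rot: [2.84, 1.342, -0.0]
force: [0.3, 0.5, -0.3]
gripper_width: 0.0467
```

Request:
step_arm([
  [0,0,0,-0.015,0,0,0],
  [0,0,0,-0.02,0,0,0],
  [0,0,0,-0.02,0,0,0],
  [0,0,0,-0.02,0,0,0],
  [0,0,0,-0.005,0,0,0],
  [0,0,0,0,0,0,0],
])

```text
clock: 7.15
tool_pos: [0.5306, 0.169, 0.229]
ee_rot: [2.84, 1.342, 0.004]
force: [0.4, -0.2, -0.2]
gripper_width: 0.0469
```

```bash
python3 - <<'E'
from plant import arm
import cv2,numpy as np
a=arm.get_image("scene")["image"][160:300,240:400,::-1];b=arm.get_image("top")["image"][130:270,270:410,::-1]
cv2.imwrite("pics/s2.png",np.hstack([cv2.resize(i,None,fx=2.6,fy=2.6,interpolation=cv2.INTER_CUBIC) for i in(a,b)]))
E
```

```text
(no output)
```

View pics/s2.png

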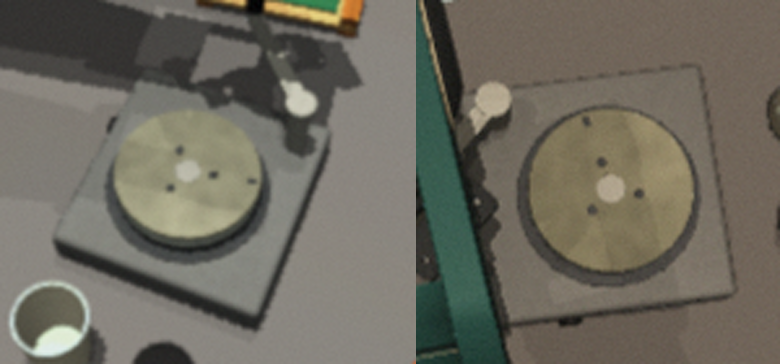

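The rest now points away from the wheel, and the face is clear: hub at scene (312,226) / top (345,202), with an outer mark at scene (337,230) / top (336,176). I'll triangulate both.

```bash
python3 - <<'E'
from h import *
for z in(.073,.078,.083,.088,.094,.1):
    a=hit("scene",312.3,226.2,z);b=hit("top",344.6,202.3,z);c=hit("scene",336.9,229.6,z);d=hit("top",335.8,176.5,z)
    print(z,a[:2].round(4),b[:2].round(4),np.hypot(*(a-b)[:2]).round(4),[ (np.hypot(*(m-q)[:2]).round(4),np.degrees(np.arctan2(*(m-q)[1::-1])).round(1)) for m,q in((c,a),(d,b))])
E
```

```text
0.073 [ 0.5576 -0.0128] [ 0.5559 -0.0166] 0.0041 [(np.float64(0.0656), np.float64(21.7)), (np.float64(0.0658), np.float64(19.0))]
0.078 [ 0.5591 -0.0153] [ 0.555  -0.0163] 0.0042 [(np.float64(0.0652), np.float64(21.7)), (np.float64(0.0654), np.float64(19.0))]
0.083 [ 0.5606 -0.0178] [ 0.5541 -0.016 ] 0.0068 [(np.float64(0.0648), np.float64(21.7)), (np.float64(0.0651), np.float64(19.0))]
0.088 [ 0.5621 -0.0203] [ 0.5532 -0.0157] 0.0101 [(np.float64(0.0645), np.float64(21.7)), (np.float64(0.0648), np.float64(19.0))]
0.094 [ 0.564  -0.0233] [ 0.5521 -0.0153] 0.0143 [(np.float64(0.064), np.float64(21.7)), (np.float64(0.0644), np.float64(19.0))]
0.1 [ 0.5658 -0.0263] [ 0.551 -0.015] 0.0186 [(np.float64(0.0636), np.float64(21.7)), (np.float64(0.064), np.float64(19.0))]
```

Request:
step_arm([
  [-1,0,0,0,0,0,0.11],
  [-1,0,0,0,0,0,0.11],
  [-1,0,0,0,0,0,0.11],
  [-1,0,0,0,0,0,0.11],
  [-1,0,0,0,0,0,0.11],
  [-1,0,0,0,0,0,0.11],
  [-1,0,0,0,0,0,0.11],
  [-1,0,0,0,0,0,0.113],
])

```text
clock: 7.92
tool_pos: [0.5297, 0.1688, 0.2258]
ee_rot: [3.141, -0.008, -0.003]
force: [-0.6, 0.6, -0.3]
gripper_width: 0.0011
```

Request:
step_arm([
  [-1,0.003,0.029,0,0,0,0],
  [-1,0.003,0.029,0,0,0,0],
  [-1,0.003,0.029,0,0,0,0],
  [-1,0.003,0.029,0,0,0,0],
  [-1,0.003,0.029,0,0,0,0],
  [-1,0.003,0.029,0,0,0,0],
  [-1,0.003,0.029,0,0,0,0],
  [-1,0.004,0.027,0,0,0,0],
])

```text
clock: 8.58
tool_pos: [0.5546, -0.0626, 0.2259]
ee_rot: [-3.141, 0.0, 0.003]
force: [0.2, -0.2, -0.2]
gripper_width: 0.0005
```

Request:
step_arm([
  [-1,0,0,0.02,0,0,0],
  [-1,0,0,0.02,0,0,0],
  [-1,0,0,0.02,0,0,0],
  [-1,0,0,0.02,0,0,0],
  [-1,0,0,0.012,0,0,0],
  [-1,0,0,0.005,0,0,0],
  [-1,0,0,0,0,0,0],
  [-1,0,0,0,0,0,0],
])

```text
clock: 9.25
tool_pos: [0.5553, -0.061, 0.1311]
ee_rot: [3.142, 0.0, 0.0]
force: [-0.1, -0.0, -0.0]
gripper_width: 0.0003
```

Request:
step_arm([
  [-1,0,0,0.004,0,0,0],
  [-1,0,0,0.004,0,0,0],
  [-1,0,0,0.004,0,0,0],
  [-1,0,0,0.003,0,0,0],
  [-1,0,0,0.002,0,0,0],
  [-1,0,0,0,0,0,0],
])

```text
clock: 9.75
tool_pos: [0.5549, -0.0611, 0.1132]
ee_rot: [-3.142, -0.0, 0.001]
force: [-0.2, 0.2, -0.6]
gripper_width: 0.0005
```

Request:
step_arm([
  [-1,0,0,0.001,0,0,0],
  [-1,0,0,0.001,0,0,0],
  [-1,0,0,0.001,0,0,0],
  [-1,0,0,0,0,0,0],
])

```text
clock: 10.08
tool_pos: [0.5551, -0.0611, 0.1105]
ee_rot: [-3.142, 0.0, 0.0]
force: [-0.3, -0.3, 0.2]
gripper_width: 0.0005
```

Request:
step_arm([
  [-1,0,0,0.001,0,0,0],
  [-1,0,0,0.001,0,0,0],
  [-1,0,0,0.001,0,0,0],
  [-1,0,0,0,0,0,0],
])

```text
clock: 10.42
tool_pos: [0.555, -0.0611, 0.1074]
ee_rot: [-3.142, 0.0, 0.0]
force: [-0.6, -0.3, 0.9]
gripper_width: 0.0004
```

Request:
step_arm([
  [-1,0,0,0.001,0,0,0],
  [-1,0,0,0.001,0,0,0],
  [-1,0,0,0,0,0,0],
])

```text
clock: 10.67
tool_pos: [0.555, -0.061, 0.1054]
ee_rot: [-3.142, -0.0, 0.0]
force: [-0.1, 0.8, -0.1]
gripper_width: 0.001
```

Request:
step_arm([
  [-1,0,0,0.001,0,0,0],
  [-1,0,0,0.001,0,0,0],
  [-1,0,0,0,0,0,0],
  [-1,0,0,0,0,0,0],
])

```text
clock: 11.0
tool_pos: [0.5551, -0.0611, 0.1036]
ee_rot: [-3.142, 0.0, 0.0]
force: [0.3, -0.0, 0.4]
gripper_width: 0.0005
```

Request:
step_arm([
  [-1,0,0,0.001,0,0,0],
  [-1,0,0,0.001,0,0,0],
  [-1,0,0,0,0,0,0],
  [-1,0,0,0,0,0,0],
])

```text
clock: 11.33
tool_pos: [0.5551, -0.0611, 0.1015]
ee_rot: [-3.142, 0.0, 0.0]
force: [0.1, -0.1, 0.1]
gripper_width: 0.0005
```

Request:
step_arm([
  [-1,0,0,0.001,0,0,0],
  [-1,0,0,0.001,0,0,0],
  [-1,0,0,0,0,0,0],
  [-1,0,0,0,0,0,0],
])

```text
clock: 11.67
tool_pos: [0.5551, -0.0611, 0.0996]
ee_rot: [-3.142, -0.0, 0.0]
force: [-0.9, -0.3, -0.1]
gripper_width: 0.0003
```

Request:
step_arm([
  [-1,0,0,0.001,0,0,0],
  [-1,0,0,0.001,0,0,0],
  [-1,0,0,0,0,0,0],
  [-1,0,0,0,0,0,0],
])

```text
clock: 12.0
tool_pos: [0.5551, -0.0611, 0.0975]
ee_rot: [3.142, 0.0, -0.0]
force: [0.1, 0.7, 0.0]
gripper_width: 0.0007
```

Request:
step_arm([
  [-1,0,0,0.001,0,0,0],
  [-1,0,0,0.001,0,0,0],
  [-1,0,0,0,0,0,0],
  [-1,0,0,0,0,0,0],
])

```text
clock: 12.33
tool_pos: [0.5551, -0.0611, 0.0956]
ee_rot: [3.142, 0.0, -0.0]
force: [0.7, 1.1, 0.1]
gripper_width: 0.0007
```

Request:
step_arm([
  [-1,0,0,0.001,0,0,0],
  [-1,0,0,0.001,0,0,0],
  [-1,0,0,0,0,0,0],
  [-1,0,0,0,0,0,0],
])

```text
clock: 12.67
tool_pos: [0.5552, -0.0611, 0.0938]
ee_rot: [3.141, -0.0, 0.0]
force: [-0.2, 0.1, 1.7]
gripper_width: 0.0007
```

Request:
step_arm([
  [-1,0,0,0.0004,0,0,0],
  [-1,0,0,0.0004,0,0,0],
  [-1,0,0,0,0,0,0],
  [-1,0,0,0,0,0,0],
])

```text
clock: 13.0
tool_pos: [0.5552, -0.0612, 0.0931]
ee_rot: [3.141, -0.0, 0.001]
force: [-0.0, -1.7, 4.0]
gripper_width: 0.0006
```

```bash
python3 -c "
from plant import arm
s=arm.state();print(s['force'],s['tool_pos'],s['ft_torque'])"
```

```text
[-0.03484369 -1.6938621   4.0089927 ] [ 0.55522869 -0.06116085  0.09308566] [-0.2774426   0.09595121 -0.03368661]
```

Contact is gentle at 4 N (face about 76 mm, which matches sight). I'll work out the circle steps.

```bash
python3 - <<'E'
import numpy as np
from scipy.interpolate import interp1d
# anticlockwise, r 45 mm from phi=-90deg; tool x=+X, tool y=-Y
ph=-np.pi/2+np.r_[0,.04,np.arange(1,60)*.12]
X=np.round(.045*np.cos(ph),4);Y=np.round(.045*np.sin(ph),4)
r=np.c_[np.diff(X),-np.diff(Y)].round(4)
for i in range(0,60,8):print([[-1,*map(float,q),0,0,0,0] for q in r[i:i+8]])
E
```

```text
[[-1, 0.0018, -0.0, 0, 0, 0, 0], [-1, 0.0036, -0.0003, 0, 0, 0, 0], [-1, 0.0053, -0.001, 0, 0, 0, 0], [-1, 0.0052, -0.0016, 0, 0, 0, 0], [-1, 0.0049, -0.0022, 0, 0, 0, 0], [-1, 0.0046, -0.0028, 0, 0, 0, 0], [-1, 0.0043, -0.0033, 0, 0, 0, 0], [-1, 0.0038, -0.0038, 0, 0, 0, 0]]
[[-1, 0.0034, -0.0042, 0, 0, 0, 0], [-1, 0.0028, -0.0046, 0, 0, 0, 0], [-1, 0.0022, -0.0049, 0, 0, 0, 0], [-1, 0.0017, -0.0051, 0, 0, 0, 0], [-1, 0.001, -0.0053, 0, 0, 0, 0], [-1, 0.0004, -0.0054, 0, 0, 0, 0], [-1, -0.0003, -0.0054, 0, 0, 0, 0], [-1, -0.0009, -0.0053, 0, 0, 0, 0]]
[[-1, -0.0015, -0.0052, 0, 0, 0, 0], [-1, -0.0022, -0.0049, 0, 0, 0, 0], [-1, -0.0027, -0.0047, 0, 0, 0, 0], [-1, -0.0033, -0.0043, 0, 0, 0, 0], [-1, -0.0037, -0.0039, 0, 0, 0, 0], [-1, -0.0042, -0.0034, 0, 0, 0, 0], [-1, -0.0046, -0.0029, 0, 0, 0, 0], [-1, -0.0048, -0.0023, 0, 0, 0, 0]]
[[-1, -0.0052, -0.0017, 0, 0, 0, 0], [-1, -0.0052, -0.001, 0, 0, 0, 0], [-1, -0.0054, -0.0005, 0, 0, 0, 0], [-1, -0.0054, 0.0002, 0, 0, 0, 0], [-1, -0.0054, 0.0009, 0, 0, 0, 0], [-1, -0.0051, 0.0015, 0, 0, 0, 0], [-1, -0.005, 0.002, 0, 0, 0, 0], [-1, -
[... 292 characters left out ...]
53, 0, 0, 0, 0]]
[[-1, 0.0002, 0.0054, 0, 0, 0, 0], [-1, 0.0008, 0.0054, 0, 0, 0, 0], [-1, 0.0014, 0.0052, 0, 0, 0, 0], [-1, 0.002, 0.005, 0, 0, 0, 0], [-1, 0.0027, 0.0047, 0, 0, 0, 0], [-1, 0.0031, 0.0044, 0, 0, 0, 0], [-1, 0.0037, 0.0039, 0, 0, 0, 0], [-1, 0.0041, 0.0035, 0, 0, 0, 0]]
[[-1, 0.0045, 0.003, 0, 0, 0, 0], [-1, 0.0048, 0.0024, 0, 0, 0, 0], [-1, 0.0051, 0.0018, 0, 0, 0, 0], [-1, 0.0053, 0.0012, 0, 0, 0, 0], [-1, 0.0054, 0.0006, 0, 0, 0, 0], [-1, 0.0054, -0.0001, 0, 0, 0, 0], [-1, 0.0053, -0.0008, 0, 0, 0, 0], [-1, 0.0052, -0.0013, 0, 0, 0, 0]]
[[-1, 0.005, -0.002, 0, 0, 0, 0], [-1, 0.0048, -0.0026, 0, 0, 0, 0], [-1, 0.0044, -0.0031, 0, 0, 0, 0], [-1, 0.004, -0.0036, 0, 0, 0, 0]]
```

Request:
step_arm([
  [-1,0.0018,0,0,0,0,0],
  [-1,0.0036,-0.0003,0,0,0,0],
  [-1,0.0053,-0.001,0,0,0,0],
  [-1,0.0052,-0.0016,0,0,0,0],
  [-1,0.0049,-0.0022,0,0,0,0],
  [-1,0.0046,-0.0028,0,0,0,0],
  [-1,0.0043,-0.0033,0,0,0,0],
  [-1,0.0038,-0.0038,0,0,0,0],
])

```text
clock: 13.67
tool_pos: [0.5892, -0.0457, 0.0928]
ee_rot: [3.142, 0.0, -0.0]
force: [-0.3, -0.2, 4.9]
gripper_width: 0.0007
```

Request:
step_arm([
  [-1,0.0034,-0.0042,0,0,0,0],
  [-1,0.0028,-0.0046,0,0,0,0],
  [-1,0.0022,-0.0049,0,0,0,0],
  [-1,0.0017,-0.0051,0,0,0,0],
  [-1,0.001,-0.0053,0,0,0,0],
  [-1,0.0004,-0.0054,0,0,0,0],
  [-1,-0.0003,-0.0054,0,0,0,0],
  [-1,-0.0009,-0.0053,0,0,0,0],
])

```text
clock: 14.33
tool_pos: [0.5989, -0.0053, 0.0929]
ee_rot: [3.142, 0.0, 0.0]
force: [0.1, -0.6, 5.2]
gripper_width: 0.0006
```

Request:
step_arm([
  [-1,-0.0015,-0.0052,0,0,0,0],
  [-1,-0.0022,-0.0049,0,0,0,0],
  [-1,-0.0027,-0.0047,0,0,0,0],
  [-1,-0.0033,-0.0043,0,0,0,0],
  [-1,-0.0037,-0.0039,0,0,0,0],
  [-1,-0.0042,-0.0034,0,0,0,0],
  [-1,-0.0046,-0.0029,0,0,0,0],
  [-1,-0.0048,-0.0023,0,0,0,0],
])

```text
clock: 15.0
tool_pos: [0.5714, 0.0261, 0.0929]
ee_rot: [-3.142, -0.0, 0.0]
force: [0.5, 0.7, 5.1]
gripper_width: 0.0007
```

Request:
step_arm([
  [-1,-0.0052,-0.0017,0,0,0,0],
  [-1,-0.0052,-0.001,0,0,0,0],
  [-1,-0.0054,-0.0005,0,0,0,0],
  [-1,-0.0054,0.0002,0,0,0,0],
  [-1,-0.0054,0.0009,0,0,0,0],
  [-1,-0.0051,0.0015,0,0,0,0],
  [-1,-0.005,0.002,0,0,0,0],
  [-1,-0.0047,0.0027,0,0,0,0],
])

```text
clock: 15.67
tool_pos: [0.53, 0.0214, 0.0929]
ee_rot: [3.141, 0.0, 0.0]
force: [1.7, -1.6, 5.3]
gripper_width: 0.0006
```

```bash
python3 - <<'E'
from plant import arm
import cv2,numpy as np
a=arm.get_image("scene")["image"][160:300,240:400,::-1];b=arm.get_image("top")["image"][130:270,270:410,::-1]
cv2.imwrite("pics/s3.png",np.hstack([cv2.resize(i,None,fx=2.6,fy=2.6,interpolation=cv2.INTER_CUBIC) for i in(a,b)]))
E
```

```text
(no output)
```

View pics/s3.png

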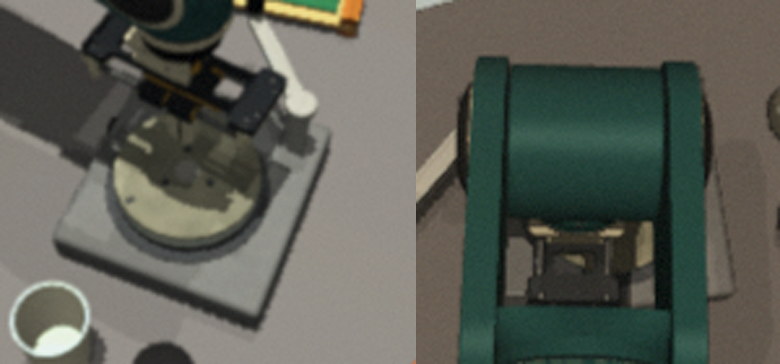

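The rest is still off. In the scene crop the outer mark looks to be at (130,198), which is pixel (290,236); I'll check its angle while continuing.

```bash
python3 - <<'E'
from h import *
a=hit("scene",312.3,226.2,.0765);m=hit("scene",290,236.2,.0755);print(np.hypot(*(m-a)[:2]),np.degrees(np.arctan2(*(m-a)[1::-1]))%360)
for p in((.5551,-.0611),(.53,.0214)):print(np.degrees(np.arctan2(p[1]+.016,p[0]-.556)))
E
```

```text
0.06477001919844397 237.78986030423488
-91.14322301905746
124.80653091290829
```

Request:
step_arm([
  [-1,-0.0043,0.0032,0,0,0,0],
  [-1,-0.004,0.0037,0,0,0,0],
  [-1,-0.0034,0.0042,0,0,0,0],
  [-1,-0.0029,0.0045,0,0,0,0],
  [-1,-0.0024,0.0049,0,0,0,0],
  [-1,-0.0017,0.0051,0,0,0,0],
  [-1,-0.0012,0.0053,0,0,0,0],
  [-1,-0.0005,0.0053,0,0,0,0],
])

```text
clock: 16.43
tool_pos: [0.5099, -0.0151, 0.0929]
ee_rot: [-3.141, 0.0, 0.0]
force: [0.9, 0.8, 4.6]
gripper_width: 0.0004
```

The mark has gone from about 20° to 238° while the finger moved 216°, so there is no slip. Carrying on.

Request:
step_arm([
  [-1,0.0002,0.0054,0,0,0,0],
  [-1,0.0008,0.0054,0,0,0,0],
  [-1,0.0014,0.0052,0,0,0,0],
  [-1,0.002,0.005,0,0,0,0],
  [-1,0.0027,0.0047,0,0,0,0],
  [-1,0.0031,0.0044,0,0,0,0],
  [-1,0.0037,0.0039,0,0,0,0],
  [-1,0.0041,0.0035,0,0,0,0],
])

```text
clock: 17.1
tool_pos: [0.5285, -0.0525, 0.0928]
ee_rot: [3.142, -0.0, -0.0]
force: [-0.1, -0.7, 4.2]
gripper_width: 0.0003
```

Request:
step_arm([
  [-1,0.0045,0.003,0,0,0,0],
  [-1,0.0048,0.0024,0,0,0,0],
  [-1,0.0051,0.0018,0,0,0,0],
  [-1,0.0053,0.0012,0,0,0,0],
  [-1,0.0054,0.0006,0,0,0,0],
  [-1,0.0054,-0.0001,0,0,0,0],
  [-1,0.0053,-0.0008,0,0,0,0],
  [-1,0.0052,-0.0013,0,0,0,0],
])

```text
clock: 17.77
tool_pos: [0.5697, -0.0588, 0.0929]
ee_rot: [3.142, 0.0, 0.0]
force: [-0.9, -0.4, 4.7]
gripper_width: 0.0006
```

Request:
step_arm([
  [-1,0.005,-0.002,0,0,0,0],
  [-1,0.0048,-0.0026,0,0,0,0],
  [-1,0.0044,-0.0031,0,0,0,0],
  [-1,0.004,-0.0036,0,0,0,0],
  [-1,0.0016,-0.0018,0,0,0,0],
  [-1,0,0,0,0,0,0],
  [-1,0,0,0,0,0,0],
  [-1,0,0,0,0,0,0],
])

```text
clock: 18.43
tool_pos: [0.5889, -0.0458, 0.0929]
ee_rot: [3.142, 0.0, 0.0]
force: [0.4, 0.1, 5.2]
gripper_width: 0.0002
```

Request:
step_arm([
  [-1,0,0,0,0,0,0],
  [-1,0,0,-0.002,0,0,0],
  [-1,0,0,-0.005,0,0,0],
  [-1,0,0,-0.015,0,0,0],
  [-1,0,0,-0.03,0,0,0],
  [-1,0,0,-0.03,0,0,0],
  [-1,0,0,-0.03,0,0,0],
  [-1,0,0,-0.03,0,0,0],
])

```text
clock: 19.1
tool_pos: [0.5884, -0.0458, 0.2362]
ee_rot: [-3.142, 0.0, 0.001]
force: [-0.0, 0.0, -0.3]
gripper_width: 0.0005
```

Request:
step_arm([
  [-1,-0.01,-0.033,0,0,0,0],
  [-1,-0.01,-0.033,0,0,0,0],
  [-1,-0.01,-0.033,0,0,0,0],
  [-1,-0.01,-0.033,0,0,0,0],
  [-1,-0.01,-0.033,0,0,0,0],
  [-1,-0.01,-0.033,0,0,0,0],
  [-1,-0.01,-0.033,0,0,0,0],
  [-1,0,0,0,0,0,0],
])

```text
clock: 19.77
tool_pos: [0.517, 0.1894, 0.2349]
ee_rot: [-3.141, -0.005, 0.001]
force: [-1.0, -0.4, 0.0]
gripper_width: 0.0003
```

```bash
python3 - <<'E'
from plant import arm
import cv2,numpy as np
a=arm.get_image("scene")["image"][160:300,240:400,::-1];b=arm.get_image("top")["image"][130:270,270:410,::-1]
cv2.imwrite("pics/s4.png",np.hstack([cv2.resize(i,None,fx=2.6,fy=2.6,interpolation=cv2.INTER_CUBIC) for i in(a,b)]))
s=arm.state();print(s["clock"],s["force"],s["tool_pos"])
E
```

```text
19.8667 [ 0.57895872  0.17466934 -0.75721391] [0.51832325 0.18606429 0.23484132]
```

View pics/s4.png

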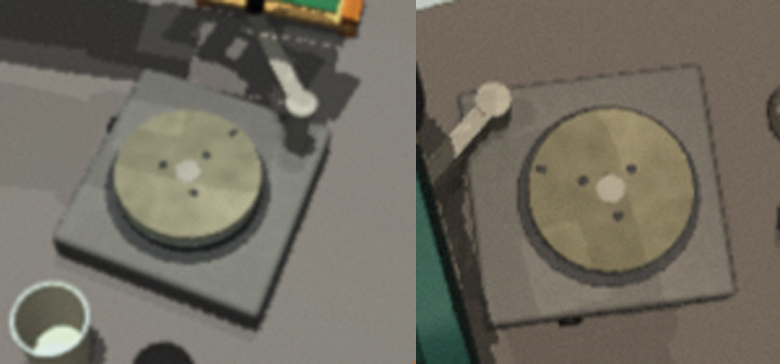

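The final look shows the outer mark at top crop (541,169), about 55° past its start, which makes about 1.15 turns. The rest is off, and the cup and ink jar are where they were. Handing in.

```bash
python3 - <<'E'
from plant import arm
import cv2,numpy as np
a=cv2.imread("pics/top0.png")[:,:,::-1].astype(int);b=arm.get_image("top")["image"].astype(int);d=abs(a-b).sum(2)
print("ink/cup diff",d[148:240,402:455].mean(),"visible hook part diff",d[180:280,160:245].mean())
print(arm.sign_off())
E
```

```text
ink/cup diff 42.03158326497129 visible hook part diff 126.68529411764706
the job is handed in; nothing more can be done
None
```

I swung the tool rest fully off the wheel and left it there. Then I turned the honing wheel about 1.15 turns anticlockwise with a light fingertip, held it still and lifted clear. I handed the job in at about 20 s of the 64 s allowed, and sign-off gives no verdict.

- **Tool rest:** I carried the knob round to near its end stop. By the arm's position it stands at about 1.67 rad, and the last picture shows the bar pointing away from the wheel.
- **Wheel:** The finger travelled about 409° (7.1 rad) round the axis. The mark on the face ended about 55° past where it started, which is consistent with one full turn plus 49° to within how well I can read the picture. I saw no slip at the mid-way check either.
- **Touch:** The push read 4.0 to 5.3 N at the end of each move while the wheel was being turned, well under the 12 N limit. The face was about 76 mm above the table.
- **Standing still:** I held the finger on the stopped wheel for about 0.3 s before lifting. I didn't measure the wheel's speed afterwards.
- **Cup, ink jar and bench hook:** In the cropped pictures before and after, the cup and the visible part of the ink jar look unmoved. The hand never came near the hook.
- **Inconclusive check:** My last picture comparison, of mean pixel difference, gave 42 around the cup and ink jar and 127 around the hook. The arm and its shadow were in the hook area, and I had no baseline to compare with, so those numbers neither confirm nor rule out a shift.

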